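# Feel the plate gap of a casting stand with a tapered gauge

### The job

Check the gap between the two upright plates of the casting stand: draw the tapered feeler gauge out of its holder by the handle and slide its blade straight down between the plates until it drags snugly, with the spring-backed plate pushed back by only about two millimetres and never forced hard. Finish while still gripping the gauge at that depth, without letting go; touch the plates with the gauge's blade only and leave the other things on the bench where they are.

Things in the scene. Friction and masses are not known exactly. Their poses are not given: they have to be found in the camera images.
- gauge: tapered feeler gauge, blade down in its holder. Origin: centre of its collar's underside; z up, x through the blade's thickness, y its width. Up from there: dark collar 24 (x) x 40 x 6 mm, then a wooden handle 16 (x) x 34 mm up to 51 mm. Down: steel blade 26 mm wide, 70 mm long, 2 mm thick at the tip, 1 mm more every 8 mm, 10.75 mm at the collar. 90 g; both ways round alike
- gauge_grip (a point): middle of the flat handle, 30 mm above the gauge's origin: where to grip it from above, fingers closing along the gauge's x (16 mm)
- gauge_tip (a point): tip of the blade, 70 mm below the gauge's origin
- holder: fixed grey block 52 x 64 x 80 mm on a foot 76 x 88 x 6 mm, with a slot 14 (x) x 30 (y) mm right through from the top in which the blade hangs, the gauge's collar resting on the top. Origin at the centre of its underside, z up; the gauge stands at its centre with the same axes. Holder and stand may stand left or right
- stand: casting stand: fixed grey base 130 (x) x 90 (y) x 10 mm, end bars to 24 mm high; origin at the centre of its underside, z up; the plates face each other along its x, so the gap is a slit that runs along its y
- throat (a point): middle of the gap's narrowest place, 90 mm above the stand's underside (true to 0.6 mm in x); rides on the carriage, axes as the stand's. The gap is a slit 70 mm long (y), set between 4 and 6.4 mm wide, even down to a floor 68 mm below. Lips above it flare at 35 degrees to a mouth about 14 mm wide, 7 mm higher. The blade's faces bear here
- plate_spring (a joint): how far the spring-backed plate (at the stand's -x side of the gap) is pushed back to -x, m, 0 at rest, at most 0.008. Spring: 1.2 N at 0, 3 N more per mm; pressing the gauge down meets a drag of 1.2 to 1.7 times that while it moves, 7 to 12 N when snug, less once stopped. Snug is about 1 to 3 mm, aim at 2 mm, some 16 mm deeper than where the blade first touches both plates
- sprung_plate: the spring-backed steel plate with flared lip, 6 mm thick, 70 mm wide; origin on the stand's underside, midway; guide pins and two coil springs behind it
- set_plate: the other steel plate, at the stand's +x side of the gap, held by a set screw with a black knob; of the same shape, it does not give; origin as the sprung plate's
- carriage: the aluminium carriage, 92 x 66 mm with two uprights 70 mm high, that bears both plates; origin on the stand's underside level, below the throat. It floats freely along the stand's x, up to 8 mm either side of the middle, dragging with only about 0.6 N, so it follows a blade that enters off-centre
- petri: bystander: clear round dish 60 mm across, 14 mm high; origin at the centre of its underside
- dropper: bystander: brown dropper bottle 30 mm across, 82 mm high; origin at the centre of its underside
- pot: bystander: white sample pot with lid 44 mm across, 58 mm high; origin at the centre of its underside
- bulb: bystander: red rubber bulb 30 x 57 x 30 mm; origin at the centre of its underside
- rubber: bystander: eraser 20 x 43 x 11 mm; origin at the centre of its underside
- cell: bystander: battery 14 x 50 mm, lying; origin at the centre of its underside

How it is judged:
On the way, in this order (a step that is already met when the one before it is completed fails the run):
1. the gauge is gripped and drawn clear of the holder (height (world z) of gauge_tip above 0.085 m and contact force between the fingers and gauge above 1 N), for 0.1 s.
2. the blade has entered the gap between the plates, from above (z of gauge_tip in the frame of throat between -0.03 and -0.004 m and horizontal distance between gauge_tip and throat below 0.024 m), for 0.05 s.
At the end, for the whole second after the job is handed in: fingers still grip the gauge; its blade stands upright and square (about 0.12 rad) in the gap, tip 15 to 64 mm below the throat, bears on both plates with over 1.5 N, sprung plate pushed back 0.5 to 3.8 mm, gauge at rest, fingers clear of plates and carriage (contact force between the fingers and gauge above 2 N and value of joint plate_spring between 0.0005 and 0.0038 m and contact force between gauge and sprung_plate above 1.5 N and contact force between gauge and set_plate above 1.5 N and z of gauge_tip in the frame of throat between -0.064 and -0.015 m and horizontal distance between gauge_tip and throat below 0.024 m and angle between gauge's own z axis and vertical below 0.12 rad and angle between the x axis of gauge and the x axis of stand, either way round below 0.15 rad and linear speed of gauge below 0.01 m/s and contact force between the fingers and carriage below 0.5 N); the arm keeps its last pose, push and grip.
It fails at once if the sprung plate is forced back more than 5.5 mm (value of joint plate_spring above 0.0055 m).
It fails at once if the fingers push on the plates or their carriage (contact force between the fingers and carriage above 3 N).
It fails at once if a bystander is shoved more than 30 mm (distance of any of petri, dropper, pot, bulb, rubber, cell from where it was at the start of the episode above 0.03 m).
It also fails if it takes over 54 s, if anything falls off the work surface, if the arm or the gripper's body presses on something with over 40 N, if the wrist force passes 120 N, or if a joint passes its speed limit or range.

### The arm

A 7-joint arm with a two-finger parallel gripper is mounted at the origin on a cart in front of the work surface, level with it; the furniture and walls round the work are solid. World frame = base frame: x ahead of the robot, y to its left, z up, the work surface at z = 0. Lengths are in m, angles in rad, forces in N, time in s.
With the tool pointing down it reaches from about 0.35 to 0.9 m from the base axis. Payload 19.9 kg.
Tool frame: the origin (TCP) lies on the mounting face of the last link; the fingertips stand 199 mm ahead of it and the grasp point (between the pads) lies 180 mm ahead of it; z points along the fingers, y is the line along which they close (so a half turn about z gives the same grasp; the last joint's range is limited). The gripper opens to 94 mm and grips with 3 to 60 N. Pads are 16 mm wide; open, the fingers measure 119 mm over their backs; the gripper's body (75 mm by 177 mm) begins 78 mm behind the grasp point.
Start: joints at [-1.371, 0.417, -0.01, 1.614, 0.005, 1.111, -0.053], TCP at [0.149, 0.607, 0.405] pointing down, gripper open.
Joint ranges: [-2.81, 2.81], [-0.39, 2.02], [-1.27, 1.25], [0.06, 2.57], [-1.19, 4.33], [0.19, 2], [-2.82, 2.82]. Speed limits (rad/s): [1.89, 1.89, 2.39, 2.39, 3.01, 3.01, 3.01].

### API

Orientations are given as a unit quaternion [w, x, y, z].
In Python, from rig import sense, grab_frame, camera_params, job_done, find_in, masks_of, spot_point gives the robot as it stands.
- The arm moves only by the tool step_arm, never from a script. Its argument "steps" is one flat list of numbers, 7 for each row, row after row: the turn, a rotation vector about the tool's x, y, z in units of 5 degrees (1.0 is 5 degrees), then the shift along the tool's x, y, z in units of 25 mm (1.0 is 25 mm), then the finger opening in mm, from 0 to 94. In form: [wx, wy, wz, tx, ty, tz, claw, wx, wy, wz, tx, ty, tz, claw, ...]. A call has 1 to 8 rows; each row shifts and turns the commanded pose from where the row before left it, along the tool's axes as they then stand; what a row does not reach is not made up. A row lasts 1/12 s, in which the tool goes at most 41.7 mm and 7.16 degrees, less where a joint would pass 70% of its speed; a pose out of reach is approached as far as the arm can. A call is refused whole if a number of a shift passes 1 or a number of a turn 1, either way. A call with a gripper value outside its range is refused whole. The fingers move at their own pace and stop on an object; the grip force is fixed at half the most. Time passes only in rows, so rows that do not move let the fingers close. It gives the time, the measured TCP pose, the force, the opening and the grip force at its end, in the units of the state.
- sense(): the state, without advancing time (a new reading comes with each control period).
- grab_frame(name): name is "scene" or "top"; returns (picture, depth): 384x512x3 uint8, blue, green, red; 384x512 float32, m along the optical axis (not along the pixel's ray), 0 where there is no reading.
- camera_params(name): a dict with "K" (3x3 intrinsics, pixels), "rvec" (rotation vector, rad) and "tvec" (3), from world to camera coordinates, as OpenCV has them. Camera axes: x right, y down, z forward; pixel columns grow to the right and rows downward; lengths in m; the calibration is good to about 2 mm. A picture is of the moment at which its call begins. camera_params takes no time and is no camera call.
- job_done(): hands the job in; it is judged then, once.
Trained networks look in the newest picture that a camera, given by its name, has taken for a name from the list of things; names that differ only in an ending like _2 or _b are one class to them, and where a whole thing is asked for, a point or a joint stands for the part that bears it (a point fixed in the world has none). Each returns a list of dicts, best first, with "conf" (0 to 1); they miss things now and then, are a little off and sometimes report something else, mostly with a low value. They report only what shows in the picture. A call takes as long as a camera call.
- find_in(query, camera): "box" ([left, top, right, bottom] in pixels, round what is visible of it).
- masks_of(query, camera): "mask" (384x512 bool, what is visible of it) and "box" ([left, top, right, bottom] in pixels, round what is visible of it).
- spot_point(query, camera): "centre" ([column, row] in pixels: a listed point, or the origin of a listed thing).
The state is a dict: "time": time; "q": joint angles; "dq": joint speeds; "effort": joint torques, N m; "tool_pos": TCP position; "tcp_rot": TCP orientation; "ft_force": force on the tool from outside, world axes, zero at the start; "torque": the same for the moment, N m; "finger_gap": finger opening in m; "grip_force": force on a finger pad.
Only numpy, scipy, OpenCV 4.12 (cv2) and the standard library are available. Lean on these libraries where they do the work, as an engineer would, in place of code of your own. Each camera call takes 0.05 s, during which the arm holds its last target. There are 200 camera calls.

## Working session

There is one attempt and no reset: what is moved stays moved. The work goes in short steps, Python scripts to look and compute and a tool call to move; the robot and the scene stay as the last step left them, time stands still between calls to the robot, and variables do not carry over. Pictures are saved under pics/ and viewed, at most 10 in all, crops included, and the job is handed in when it is done.

Besides the shell and the picture viewer there is one more tool, called after "Request:" by a JSON object that holds its "method" and its "body". step_arm: Moves the arm, as the interface text tells. Its arguments: {"type":"object","properties":{"steps":{"type":"array"}},"required":["steps"]}

```bash
mkdir -p pics; cat > h.py <<'E'
import numpy as np,cv2
from rig import *
def P(c):
    p=camera_params(c);R=cv2.Rodrigues(np.array(p['rvec'],float))[0];return np.array(p['K'],float),R,np.array(p['tvec'],float).ravel()
def ray(c,uv):
    K,R,t=P(c);d=R.T@np.linalg.solve(K,[uv[0],uv[1],1.]);return -R.T@t,d
def tri(a,b):
    (o1,d1),(o2,d2)=ray(*a),ray(*b)
    s=np.linalg.lstsq(np.c_[d1,-d2],o2-o1,rcond=None)[0]
    p,q=o1+s[0]*d1,o2+s[1]*d2;return (p+q)/2,np.linalg.norm(p-q)
def atz(c,uv,z):
    o,d=ray(c,uv);return o+d*(z-o[2])/d[2]
def cloud(c,D):
    K,R,t=P(c);v,u=np.mgrid[:384,:512];x=np.stack([(u-K[0,2])/K[0,0]*D,(v-K[1,2])/K[1,1]*D,D],-1)
    return (x-t)@R
E
python3 - <<'E'
from h import *
print(sense())
for c in ('scene','top'):
    im,D=grab_frame(c);cv2.imwrite(f'pics/{c}0.png',im);np.save(f'{c}D.npy',D)
    K,R,t=P(c);print(c,K[0,0],-R.T@t,R[2])
    for n in 'gauge gauge_grip throat holder stand sprung_plate set_plate petri dropper pot bulb rubber cell'.split():
        r=spot_point(n,c)[:2];print(n,[(np.round(x['centre'],1).tolist(),round(x['conf'],2)) for x in r])
E
```

```text
{'time': 0.0, 'q': array([-1.37150338,  0.41796653, -0.01029924,  1.61417666,  0.00470425,
        1.11069765, -0.05295566]), 'dq': array([ 0.00175995,  0.00187727,  0.00076039, -0.00022232, -0.00089536,
        0.00039199, -0.00210362]), 'effort': array([-4.79722239e-04, -8.51241088e+01,  6.38893303e-01, -4.25981247e+01,
       -4.88440739e-02,  1.86167710e-02,  1.07801602e-04]), 'tool_pos': array([0.14901024, 0.60683575, 0.40402876]), 'tcp_rot': array([-2.52387279e-05,  1.20080459e-01,  9.92763974e-01, -6.11771211e-04]), 'ft_force': array([ 0.01576439, -0.93289119,  0.18818374]), 'torque': array([-0.03294917,  0.00667921, -0.00934326]), 'grip_force': 0.0, 'finger_gap': 0.09398238819659158}
scene 483.16788558293524 [-0.6707953   0.7769285   0.68988739] [ 0.78641538 -0.47651131 -0.39304939]
gauge [([192.7, 220.6], 0.63)]
gauge_grip [([197.4, 208.9], 0.71)]
throat [([306.7, 182.6], 0.73)]
holder [([198.1, 241.4], 0.57)]
stand [([306.9, 204.4], 0.79)]
sprung_plate [([307.1, 208.9], 0.49)]
set_plate [([194.0, 218.8], 0.66), ([308.3, 203.3], 0.62)]
petri [([264.3, 229.7], 0.46)]
dropper [([289.3, 223.9], 0.54)]
pot [([124.3, 253.1], 0.43)]
bulb [([140.8, 270.0], 0.58)]
rubber [([106.8, 248.9], 0.46)]
cell [([105.1, 248.5], 0.32)]
top 460.14396475347655 [0.22942592 0.06108783 1.38733793] [ 0.18337681  0.01297317 -0.98295709]
gauge [([194.9, 191.0], 0.53)]
gauge_grip [([188.2, 188.2], 0.68), ([343.4, 177.3], 0.63)]
throat [([344.8, 172.0], 0.59)]
holder [([191.4, 198.7], 0.93), ([342.1, 179.9], 0.27)]
stand [([339.1, 177.0], 0.61)]
sprung_plate [([340.5, 180.2], 0.51)]
set_plate [([341.1, 179.7], 0.63)]
petri [([266.4, 208.2], 0.67)]
dropper [([299.8, 205.0], 0.56)]
pot [([129.8, 186.5], 0.69)]
bulb [([339.1, 179.8], 0.73), ([135.6, 215.0], 0.56)]
rubber [([121.4, 166.7], 0.44)]
cell [([400.2, 199.8], 0.38)]
```

```bash
python3 - <<'E'
import cv2
a=cv2.imread('pics/scene0.png');b=cv2.imread('pics/top0.png')
cv2.imwrite('pics/s1.png',cv2.resize(a[130:300,80:420],(800,400)))
cv2.imwrite('pics/t1.png',cv2.resize(b[110:280,90:430],(800,400)))
from h import *
for n,s,t in [('grip',(197.4,208.9),(188.2,188.2)),('throat',(306.7,182.6),(344.8,172)),('gauge',(192.7,220.6),(194.9,191))]: print(n,tri(('scene',s),('top',t)))
D=np.load('topD.npy');C=cloud('top',D)
for u,v in [(188,188),(191,199),(344,172),(345,178)]: print(u,v,C[v,u].round(4))
E
```

```text
grip (array([0.47363703, 0.26041629, 0.11457193]), np.float64(0.0123971243807851))
throat (array([ 0.53571285, -0.18170307,  0.08967585]), np.float64(0.002004079283119902))
gauge (array([0.48109004, 0.2588844 , 0.07091083]), np.float64(0.01362033309706463))
188 188 [0.4751 0.2644 0.1273]
191 199 [0.4525 0.2623 0.0777]
344 172 [ 0.5367 -0.1789  0.0881]
345 178 [ 0.5247 -0.1863  0.0622]
```

View pics/s1.png

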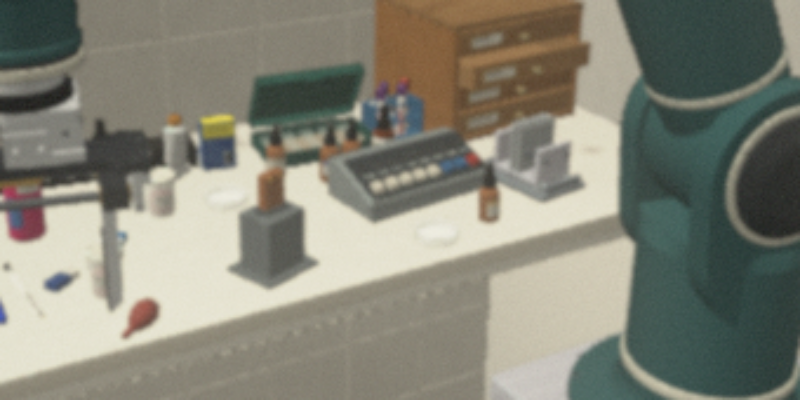

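View pics/t1.png

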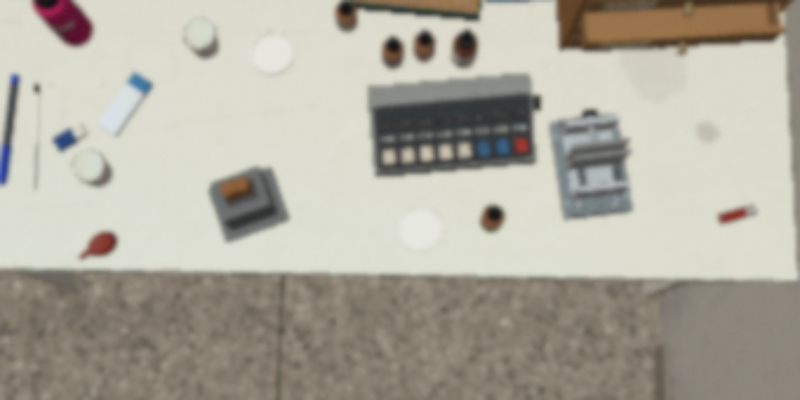

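```bash
python3 - <<'E'
from h import *
for i in range(1):
    im,_=grab_frame('top')
Ds=[]
for i in range(6): im,D=grab_frame('top'); Ds.append(D)
D=np.median(Ds,0);np.save('topD.npy',D);C=cloud('top',D)
def rect(m,name,k=1.0):
    p=C[m][:,:2].astype(np.float32)
    (c,s,a)=cv2.minAreaRect(p*1000); q=p-p.mean(0);w,V=np.linalg.eigh(q.T@q)
    print(name,len(p),np.round(c,1),np.round(s,1),round(a,1),'mean',(p.mean(0)*1000).round(1),'pca',np.degrees(np.arctan2(V[1,1],V[0,1])).round(1),'z',C[m][:,2].mean().round(4))
    return p
X,Y,Z=C[...,0],C[...,1],C[...,2]
H=(abs(X-.47)<.08)&(abs(Y-.26)<.08);S=(abs(X-.53)<.1)&(abs(Y+.18)<.1)
rect(H&(Z>.108),'handle');rect(H&(Z>.07)&(Z<.1),'htop');rect(H&(Z>.07),'htopall');rect(H&(Z>.004),'hall')
rect(S&(Z>.005),'stand');rect(S&(Z>.085),'plates');rect(S&(Z>.06),'upr')
for z0 in np.arange(.0,.15,.01): print(z0.round(2),(H&(Z>=z0)&(Z<z0+.01)).sum(),(S&(Z>=z0)&(Z<z0+.01)).sum())
ms=masks_of('stand','top');mh=masks_of('holder','top');mg=masks_of('gauge','top')
for n,m in(('stand',ms),('holder',mh),('gauge',mg)):
    for x in m[:2]:
        k=x['mask'];print(n,x['conf'],np.round(x['box']),k.sum(),cv2.minAreaRect(np.argwhere(k)[:,::-1].astype(np.float32)))
big=[cv2.resize(im[v-32:v+32,u-32:u+32],(400,400),interpolation=cv2.INTER_CUBIC) for u,v in((194,195),(342,180))]
cv2.imwrite('pics/t2.png',np.hstack(big))
np.set_printoptions(linewidth=220)
print((Z[160:204,325:360:1]*1000).round().astype(int)[::2,::2])
E
```

```text
handle 89 [473.2 261.4] [15.9 33.9] 21.1 mean [471.7 260.4] pca 109.6 z 0.1276
htop 310 [473.4 261.4] [52.1 64.1] 21.1 mean [470.  258.6] pca 115.8 z 0.0809
htopall 406 [473.4 261.4] [52.1 64.1] 21.1 mean [470.3 259. ] pca 114.9 z 0.0915
hall 734 [468.3 254.8] [108.9 105.2] 37.2 mean [466.4 254.7] pca 125.9 z 0.0582
stand 11521 [ 542.  -175.3] [201.4 164.4] 86.0 mean [ 586.5 -177.1] pca 90.5 z 0.641
plates 10025 [ 558.4 -179.9] [200.   75.4] 90.0 mean [ 594.2 -179.8] pca 90.0 z 0.731
upr 10376 [ 549.5 -168.5] [202.3 131.9] 79.3 mean [ 592.9 -178.8] pca 89.7 z 0.7086
0.0 1362 1908
0.01 19 252
0.02 16 324
0.03 14 80
0.04 19 114
0.05 17 231
0.06 17 215
0.07 123 119
0.08 177 40
0.09 10 111
0.1 11 0
0.11 10 0
0.12 23 0
0.13 52 0
0.14 0 0
stand 0.69 [322. 156. 359. 203.] 1367 ((341.515380859375, 178.1230926513672), (46.264957427978516, 34.9777946472168), 82.87498474121094)
holder 0.56 [178. 182. 213. 210.] 623 ((194.54733276367188, 195.18637084960938), (28.393054962158203, 28.610628128051758), 67.61986541748047)
[[  1   2  23  23  26  24  70  69  72  71  69  68  70  70   1   3   3   2]
 [ 
[... 872 characters left out ...]
 21  58   9  12   1   1]
 [  2  12  10  10  24  24  54  22  22  21  22  24  23  49  53  69  -1   1]
 [ -1   7  10  11  24  23  57  69  71  70  68  72  70  68  69  71  71   2]
 [ -1   5   8  11  22  71  73  70  69  69  68  64  57  55  56  47   2   0]
 [  2  -2  12  10  34  53  55  46  41  36  32  29  22  18   9  13   9   1]
 [ -1  -1  12  13  21  19  11   9  11  11  10  13  11  21  11   8  10   1]
 [  0   0  14  16  10  17  10  11  13  12  10  10   9  19  11  25  10   1]
 [  1   1   9  14  12  19  10  23  22  26  25  26  25  24  25  25   9  -1]
 [ -1   1  10  12  19  26  24  26  25  24  17  12   8  10   4   1   1  -2]
 [  1   1   7  10   9  10   1   1   1   0   0   4   1   3   1   2   1   1]]
```

View pics/t2.png

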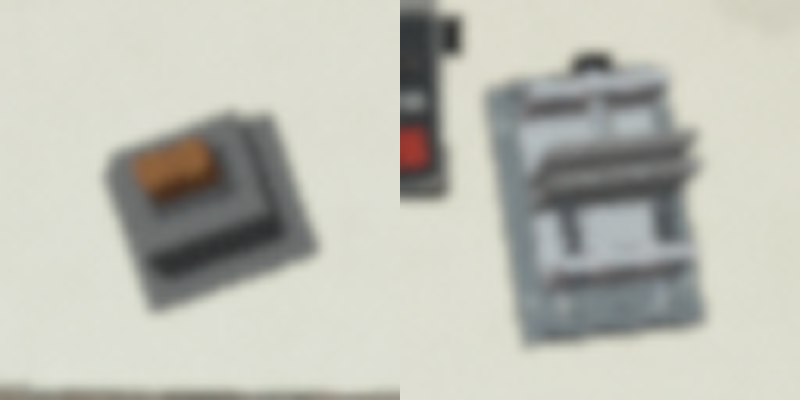

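```bash
python3 - <<'E'
from h import *
C=cloud('top',np.load('topD.npy'));X,Y,Z=C[...,0],C[...,1],C[...,2]
def rect(m,name):
    p=C[m][:,:2].astype(np.float32)*1000;(c,s,a)=cv2.minAreaRect(p);print(name,len(p),np.round(c,1),np.round(s,1),round(a,1))
S=(abs(X-.53)<.1)&(abs(Y+.18)<.06)&(Z<.13)
for lo,hi in((.006,.13),(.017,.13),(.04,.13),(.082,.13),(.086,.13),(.094,.13)): rect(S&(Z>lo)&(Z<hi),(lo,hi))
# plates crest lines: points z>.094 split along x of stand
p=C[S&(Z>.09)]
for yaw in(3,5,7,9):
    a=np.radians(yaw);u=np.array([np.cos(a),np.sin(a)]);print(yaw,np.sort((p[:,:2]@u*1000)).round(0).astype(int).tolist())
E
```

```text
(0.006, 0.13) 1298 [ 529.  -182.3] [129.1  90.1] 8.1
(0.017, 0.13) 950 [ 529.6 -182.3] [127.9  70.4] 8.0
(0.04, 0.13) 554 [ 538.2 -181. ] [109.8  70.3] 8.8
(0.082, 0.13) 142 [ 534.1 -181.5] [19.  69.8] 7.8
(0.086, 0.13) 129 [ 534.1 -181.5] [19.  69.8] 7.8
(0.094, 0.13) 71 [ 534.4 -181.4] [18.7 69.3] 7.4
3 [512, 512, 513, 513, 514, 514, 514, 514, 514, 514, 514, 515, 515, 516, 516, 516, 516, 516, 516, 516, 516, 516, 517, 517, 517, 517, 517, 517, 517, 517, 517, 518, 518, 518, 518, 518, 518, 518, 519, 519, 520, 520, 521, 521, 521, 521, 522, 522, 522, 524, 526, 526, 526, 526, 526, 526, 527, 527, 527, 528, 528, 528, 528, 528, 528, 528, 528, 529, 529, 529, 529, 529, 529, 529, 529, 530, 530, 530, 530, 530, 530, 530, 530, 530, 531, 531, 531, 531, 531, 531, 531, 531, 531, 531, 532, 532, 533, 533, 533, 533, 533, 533, 533, 533, 533, 533, 533, 535, 535, 535, 536]
5 [505, 506, 506, 506, 507, 507, 507, 507, 507, 507, 507, 508, 508, 508, 508, 508, 508, 508, 508, 509, 509, 509, 509, 509, 509, 509, 509, 510, 510, 510, 510, 510, 510, 510, 510, 511, 511, 511, 512, 512, 512, 512, 512, 513, 513, 513, 514,
[... 736 characters left out ...]
5, 515, 515, 515, 515, 515, 515, 515, 515, 515, 515, 515, 516, 516, 516, 516, 516, 516, 516, 516, 517, 517, 517, 517, 517, 517, 517, 517, 518]
9 [489, 490, 490, 490, 490, 490, 490, 490, 490, 490, 490, 491, 491, 491, 491, 491, 491, 491, 491, 491, 492, 492, 492, 492, 492, 492, 492, 493, 493, 493, 493, 493, 493, 493, 493, 494, 494, 494, 494, 494, 495, 495, 495, 495, 495, 496, 496, 496, 497, 502, 502, 502, 503, 503, 503, 503, 503, 503, 503, 503, 503, 504, 504, 504, 504, 504, 504, 504, 504, 504, 504, 504, 504, 505, 505, 505, 505, 505, 505, 505, 505, 506, 506, 506, 506, 506, 506, 506, 506, 506, 506, 506, 507, 507, 507, 507, 507, 507, 507, 507, 507, 508, 508, 508, 508, 508, 508, 508, 508, 509, 509]
```

Request:
{"method": "step_arm", "body": {"steps": [0, 0, 0.7, -0.9, -0.6, 0, 94, 0, 0, 0, -1, -0.65, 0, 94, 0, 0, 0, -1, -0.65, 0, 94, 0, 0, 0, -1, -0.65, 0, 94, 0, 0, 0, -1, -0.65, 0, 94, 0, 0, 0, -1, -0.65, 0, 94, 0, 0, 0, -1, -0.65, 0, 94, 0, 0, 0, -1, -0.65, 0, 94]}}

```text
time: 2.57
tool_pos: [0.3013, 0.4251, 0.4048]
tcp_rot: [0.0, 0.15, 0.989, 0.0]
ft_force: [0.9, -0.3, 0.1]
finger_gap: 0.0937
grip_force: 0.0
```

```bash
cat >> h.py <<'E'
from scipy.spatial.transform import Rotation as Ro
def delta(t,yaw):
    s=sense();q=s['tcp_rot'];R=Ro.from_quat([q[1],q[2],q[3],q[0]]).as_matrix()
    a=np.radians(yaw);y=np.array([np.cos(a),np.sin(a),0]);z=np.array([0,0,-1.]);G=np.c_[np.cross(y,z),y,z]
    print('t',round(s['time'],2),'pos',s['tool_pos'].round(4),'turn',(np.degrees(Ro.from_matrix(R.T@G).as_rotvec())/5).round(2),'shift in tool now',(R.T@(np.array(t)-s['tool_pos'])/.025).round(3),'in goal axes',(G.T@(np.array(t)-s['tool_pos'])/.025).round(3),'F',s['ft_force'].round(2),'gap',round(s['finger_gap'],4),round(s['grip_force'],1),'q',s['q'].round(2))
E
python3 -c "
from h import *
delta([.4733,.2614,.40],21.1)"
```

```text
t 2.57 pos [0.3013 0.4251 0.4048] turn [ 0.   -0.   10.32] shift in tool now [-8.516 -4.208  0.192] in goal axes [-8.587  4.061  0.193] F [ 0.91 -0.3   0.06] gap 0.0937 0.0 q [-1.09  0.23  0.09  1.87 -0.03  1.04  0.28]
```

Request:
{"method": "step_arm", "body": {"steps": [0, 0, 0, -1, -0.5, 0, 94, 0, 0, 0, -1, -0.5, 0, 94, 0, 0, 0, -1, -0.5, 0, 94, 0, 0, 0, -1, -0.5, 0, 94, 0, 0, 0, -1, -0.5, 0, 94, 0, 0, 0, -1, -0.5, 0, 94, 0, 0, 0, -1, -0.5, 0, 94, 0, 0, 0, -0.5, -0.3, 0, 94]}}

```text
time: 3.23
tool_pos: [0.4534, 0.2774, 0.4048]
tcp_rot: [0.0, 0.152, 0.988, -0.0]
ft_force: [-0.4, -0.2, 0.3]
finger_gap: 0.094
grip_force: 0.0
```

Request:
{"method": "step_arm", "body": {"steps": [0, 0, 1, 0, 0, 0, 94, 0, 0, 1, 0, 0, 0, 94, 0, 0, 1, 0, 0, 0, 94, 0, 0, 1, 0, 0, 0, 94, 0, 0, 1, 0, 0, 0, 94, 0, 0, 1, 0, 0, 0, 94, 0, 0, 1, 0, 0, 0, 94, 0, 0, 1, 0, 0, 0, 94]}}

```text
time: 3.9
tool_pos: [0.4513, 0.2799, 0.4047]
tcp_rot: [0.0, 0.481, 0.877, 0.0]
ft_force: [-0.3, 0.7, 0.2]
finger_gap: 0.0942
grip_force: 0.0
```

Request:
{"method": "step_arm", "body": {"steps": [0, 0, 1, 0, 0, 0, 94, 0, 0, 1, 0, 0, 0, 94, 0, 0, 0, 0, 0, 0, 94, 0, 0, 0, 0, 0, 0, 94]}}

```text
time: 4.23
tool_pos: [0.4513, 0.2801, 0.4047]
tcp_rot: [0.0, 0.553, 0.833, 0.0]
ft_force: [0.2, 0.8, -0.3]
finger_gap: 0.0938
grip_force: 0.0
```

```bash
python3 -c "
from h import *
delta([.4733,.2614,.29],21.1)"
```

```text
t 4.23 pos [0.4513 0.2801 0.4047] turn [0.   0.   0.35] shift in tool now [-1.03   0.521  4.588] in goal axes [-1.014  0.553  4.588] F [ 0.2   0.78 -0.3 ] gap 0.0938 0.0 q [-0.91  0.26  0.35  1.86 -0.1   1.04 -0.12]
```

Request:
{"method": "step_arm", "body": {"steps": [0, 0, 0.35, 0, 0, 0, 94, 0, 0, 0, -1, 0.55, 0, 94, 0, 0, 0, 0, 0, 0.9, 94, 0, 0, 0, 0, 0, 0.9, 94, 0, 0, 0, 0, 0, 0.9, 94, 0, 0, 0, 0, 0, 0.9, 94, 0, 0, 0, 0, 0, 0.6, 94, 0, 0, 0, 0, 0, 0.38, 94]}}

```text
time: 4.9
tool_pos: [0.4728, 0.2613, 0.2885]
tcp_rot: [-0.0, 0.565, 0.825, -0.001]
ft_force: [-0.6, 0.0, -0.2]
finger_gap: 0.094
grip_force: 0.0
```

Request:
{"method": "step_arm", "body": {"steps": [0, 0, 0, 0, 0, 0, 94, 0, 0, 0, 0, 0, 0, 94]}}

```text
time: 5.07
tool_pos: [0.4733, 0.2615, 0.2905]
tcp_rot: [0.0, 0.566, 0.824, -0.0]
ft_force: [0.3, -0.1, -0.6]
finger_gap: 0.0943
grip_force: 0.0
```

```bash
python3 -c "
from h import *
delta([.4733,.2614,.29],21.1)
im,D=grab_frame('scene');cv2.imwrite('pics/s2.png',cv2.resize(im[100:300,90:310],(660,600),interpolation=2))"
```

```text
t 5.07 pos [0.4733 0.2615 0.2905] turn [-0.    0.   -0.02] shift in tool now [-0.004 -0.002  0.018] in goal axes [-0.004 -0.002  0.018] F [ 0.33 -0.11 -0.55] gap 0.0943 0.0 q [-0.84  0.43  0.34  1.93 -0.19  0.81 -0.03]
```

View pics/s2.png

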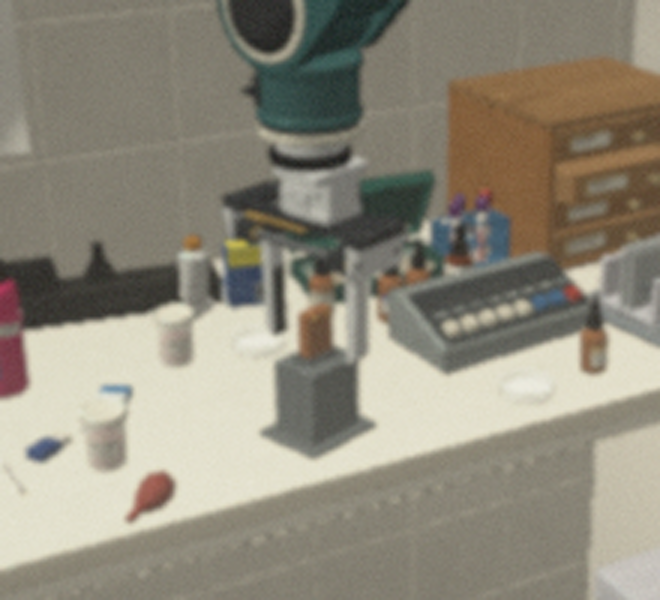

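The handle (315,330) sits midway between the fingers (275 and 357), so I close on it.

Request:
{"method": "step_arm", "body": {"steps": [0, 0, 0, 0, 0, 0, 40, 0, 0, 0, 0, 0, 0, 20, 0, 0, 0, 0, 0, 0, 10, 0, 0, 0, 0, 0, 0, 10, 0, 0, 0, 0, 0, 0, 10, 0, 0, 0, 0, 0, 0, 10, 0, 0, 0, 0, 0, 0, 10, 0, 0, 0, 0, 0, 0, 10]}}

```text
time: 5.78
tool_pos: [0.4731, 0.2615, 0.2902]
tcp_rot: [0.0, 0.567, 0.824, -0.0]
ft_force: [0.2, 1.1, 0.3]
finger_gap: 0.0441
grip_force: 0.0
```

Request:
{"method": "step_arm", "body": {"steps": [0, 0, 0, 0, 0, 0, 10, 0, 0, 0, 0, 0, 0, 10, 0, 0, 0, 0, 0, 0, 10, 0, 0, 0, 0, 0, 0, 10]}}

```text
time: 6.12
tool_pos: [0.4731, 0.2615, 0.2901]
tcp_rot: [0.0, 0.567, 0.824, -0.0]
ft_force: [0.9, 0.2, 0.2]
finger_gap: 0.0174
grip_force: 0.0
```

Request:
{"method": "step_arm", "body": {"steps": [0, 0, 0, 0, 0, 0, 10, 0, 0, 0, 0, 0, 0, 10, 0, 0, 0, 0, 0, 0, 10, 0, 0, 0, 0, 0, 0, 10]}}

```text
time: 6.45
tool_pos: [0.4731, 0.2615, 0.2902]
tcp_rot: [0.0, 0.567, 0.824, -0.0]
ft_force: [0.2, 0.2, -0.4]
finger_gap: 0.016
grip_force: 30.0
```

Request:
{"method": "step_arm", "body": {"steps": [0, 0, 0, 0, 0, -0.5, 10, 0, 0, 0, 0, 0, -0.7, 10, 0, 0, 0, 0, 0, -0.7, 10, 0, 0, 0, 0, 0, -0.7, 10, 0, 0, 0, 0, 0, -0.7, 10, 0, 0, 0, 0, 0, -0.7, 10, 0, 0, 0, 0, 0, -0.7, 10, 0, 0, 0, 0, 0, -0.5, 10]}}

```text
time: 7.12
tool_pos: [0.4732, 0.2614, 0.4216]
tcp_rot: [0.0, 0.567, 0.824, 0.0]
ft_force: [-0.3, 0.1, -1.1]
finger_gap: 0.0156
grip_force: 30.0
```

```bash
python3 -c "
from h import *
delta([.534,-.1815,.420],8)"
```

```text
t 7.12 pos [0.4732 0.2614 0.4216] turn [ 0.01 -0.    2.59] shift in tool now [-17.416  -4.062   0.058] in goal axes [-17.884  -0.057   0.066] F [-0.31  0.09 -1.13] gap 0.0156 30.0 q [-0.88  0.26  0.38  1.82 -0.11  1.08 -0.1 ]
```

Request:
{"method": "step_arm", "body": {"steps": [0, 0, 0.6, 0, 0, 0, 10, 0, 0, 0.7, 0, 0, 0, 10, 0, 0, 0.7, 0, 0, 0, 10, 0, 0, 0.6, 0, 0, 0, 10, 0, 0, 0, -0.4, 0, 0, 10, 0, 0, 0, -0.8, 0, 0, 10, 0, 0, 0, -0.9, 0, 0, 10, 0, 0, 0, -0.9, 0, 0, 10]}}

```text
time: 7.78
tool_pos: [0.4835, 0.1857, 0.4201]
tcp_rot: [0.0, 0.655, 0.755, -0.0]
ft_force: [-0.9, 0.1, -0.4]
finger_gap: 0.0157
grip_force: 30.0
```

Request:
{"method": "step_arm", "body": {"steps": [0, 0, 0, -0.9, 0, 0, 10, 0, 0, 0, -0.9, 0, 0, 10, 0, 0, 0, -0.9, 0, 0, 10, 0, 0, 0, -0.9, 0, 0, 10, 0, 0, 0, -0.9, 0, 0, 10, 0, 0, 0, -0.9, 0, 0, 10, 0, 0, 0, -0.9, 0, 0, 10, 0, 0, 0, -0.9, 0, 0, 10]}}

```text
time: 8.45
tool_pos: [0.5081, 0.0071, 0.4202]
tcp_rot: [-0.0, 0.656, 0.755, -0.0]
ft_force: [0.7, 0.8, -0.7]
finger_gap: 0.0163
grip_force: 30.0
```

Request:
{"method": "step_arm", "body": {"steps": [0, 0, 0, -0.9, 0, 0, 10, 0, 0, 0, -0.9, 0, 0, 10, 0, 0, 0, -0.9, 0, 0, 10, 0, 0, 0, -0.9, 0, 0, 10, 0, 0, 0, -0.9, 0, 0, 10, 0, 0, 0, -0.9, 0, 0, 10, 0, 0, 0, -0.8, 0, 0, 10, 0, 0, 0, -0.5, 0, 0, 10]}}

```text
time: 9.12
tool_pos: [0.531, -0.1597, 0.4202]
tcp_rot: [0.0, 0.656, 0.754, -0.0]
ft_force: [0.0, 0.2, -0.9]
finger_gap: 0.0159
grip_force: 30.0
```

Request:
{"method": "step_arm", "body": {"steps": [0, 0, 0, 0, 0, 0, 10, 0, 0, 0, 0, 0, 0, 10, 0, 0, 0, 0, 0, 0, 10]}}

```text
time: 9.37
tool_pos: [0.5314, -0.1566, 0.4201]
tcp_rot: [-0.0, 0.656, 0.755, 0.0]
ft_force: [-0.1, 0.5, -0.9]
finger_gap: 0.0162
grip_force: 30.0
```

```bash
python3 -c "
from h import *
delta([.534,-.1815,.400],8)
for c in('scene','top'):
    im,D=grab_frame(c);cv2.imwrite(f'pics/{c}3.png',im);np.save(f'{c}D3.npy',D)
    r=masks_of('gauge',c);print([(x['conf'],x['box']) for x in r[:2]])
    r=spot_point('gauge_tip',c)+spot_point('throat',c);print(r)
a=cv2.imread('pics/scene3.png')
cv2.imwrite('pics/s3.png',cv2.resize(a[110:230,230:390],(800,600),interpolation=2))"
```

```text
t 9.37 pos [ 0.5314 -0.1566  0.4201] turn [-0. -0.  0.] shift in tool now [-1.002 -0.035  0.803] in goal axes [-1.002 -0.035  0.803] F [-0.09  0.48 -0.87] gap 0.0162 30.0 q [-0.29  0.32  0.64  1.79 -0.21  1.1   0.57]
[(0.73, [295.9, 135.8, 308.5, 172.2]), (0.29, [299.6, 181.3, 315.5, 203.5])]
[{'centre': [302.6, 166.9], 'conf': 0.68}, {'centre': [308.2, 203.4], 'conf': 0.54}, {'centre': [305.5, 180.5], 'conf': 0.67}]
[]
[]
```

View pics/s3.png

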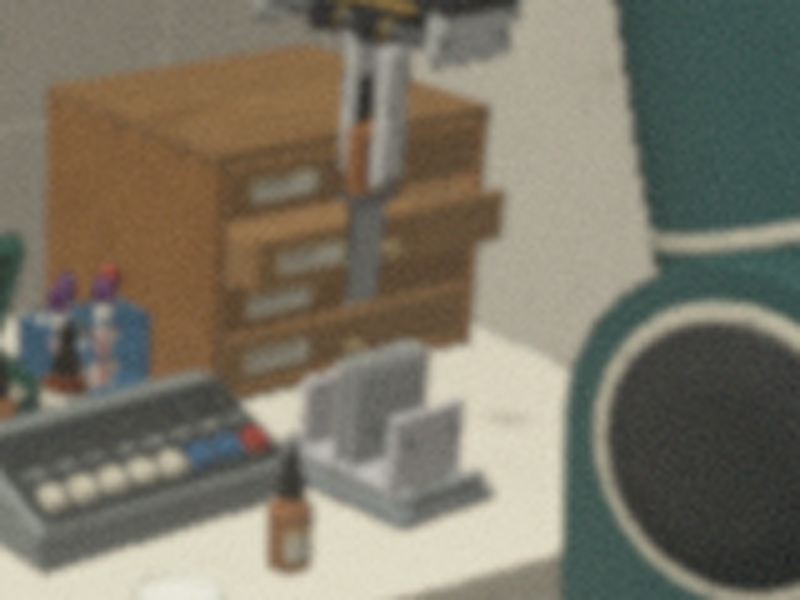

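Request:
{"method": "step_arm", "body": {"steps": [0, 0, 0, -0.5, -0.03, 0, 10, 0, 0, 0, -0.5, 0, 0, 10, 0, 0, 0, 0, 0, 0, 10, 0, 0, 0, 0, 0, 0.5, 10, 0, 0, 0, 0, 0, 0.5, 10, 0, 0, 0, 0, 0, 0.4, 10, 0, 0, 0, 0, 0, 0.2, 10, 0, 0, 0, 0, 0, 0, 10]}}

```text
time: 10.43
tool_pos: [0.5341, -0.1812, 0.3785]
tcp_rot: [-0.001, 0.656, 0.755, -0.001]
ft_force: [0.6, 1.1, -0.4]
finger_gap: 0.016
grip_force: 30.0
```

```bash
python3 -c "
from h import *
delta([.534,-.1815,.370],8)
im,D=grab_frame('scene');cv2.imwrite('pics/s4.png',cv2.resize(im[120:220,250:370],(720,600),interpolation=2))
C=cloud('top',grab_frame('top')[1])
K,R,t=P('scene')
for z in(.09,.1):
  for dx in(-.003,0,.003):
    a=np.radians(8);p=np.array([.534+dx*np.cos(a),-.1815+dx*np.sin(a),z]);q=K@(R@p+t);print(z,dx,(q[:2]/q[2]-[250,120])*6)
"
```

```text
t 10.43 pos [ 0.5341 -0.1812  0.3785] turn [-0.03 -0.01 -0.  ] shift in tool now [-0.012 -0.004  0.338] in goal axes [-0.012 -0.005  0.338] F [ 0.56  1.14 -0.42] gap 0.016 30.0 q [-0.23  0.39  0.63  1.81 -0.26  1.03  0.65]
0.09 -0.003 [343.77827256 377.57745368]
0.09 0 [340.00325915 375.99222465]
0.09 0.003 [336.23807279 374.41112226]
0.1 -0.003 [344.96750333 361.08085402]
0.1 0 [341.18186696 359.51336798]
0.1 0.003 [337.40610893 357.94997219]
```

View pics/s4.png

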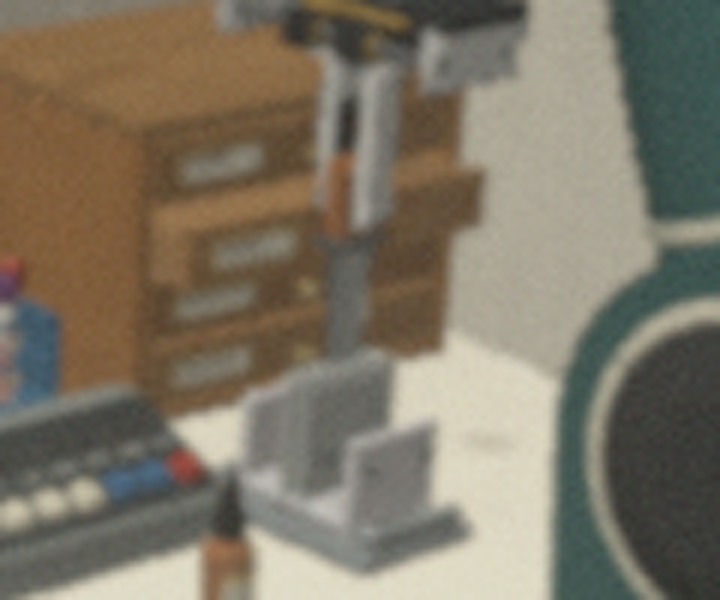

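The blade tip (about 345,357) is over the slit, just passing behind the near plate's lip. I descend and watch the force.

Request:
{"method": "step_arm", "body": {"steps": [0, 0, 0, 0, 0, 0.12, 10, 0, 0, 0, 0, 0, 0.12, 10, 0, 0, 0, 0, 0, 0.1, 10, 0, 0, 0, 0, 0, 0, 10]}}

```text
time: 10.87
tool_pos: [0.5342, -0.1817, 0.3713]
tcp_rot: [-0.0, 0.656, 0.754, -0.0]
ft_force: [-1.3, -0.6, -0.9]
finger_gap: 0.016
grip_force: 30.0
```

Request:
{"method": "step_arm", "body": {"steps": [0, 0, 0, 0, 0, 0.12, 10, 0, 0, 0, 0, 0, 0.12, 10, 0, 0, 0, 0, 0, 0.12, 10, 0, 0, 0, 0, 0, 0.12, 10]}}

```text
time: 11.2
tool_pos: [0.5343, -0.1818, 0.3594]
tcp_rot: [0.0, 0.656, 0.754, -0.0]
ft_force: [-0.1, 0.5, -0.0]
finger_gap: 0.0156
grip_force: 30.0
```

Request:
{"method": "step_arm", "body": {"steps": [0, 0, 0, 0, 0, 0.06, 10, 0, 0, 0, 0, 0, 0.06, 10, 0, 0, 0, 0, 0, 0.06, 10]}}

```text
time: 11.45
tool_pos: [0.5343, -0.1818, 0.3551]
tcp_rot: [0.0, 0.656, 0.754, -0.0]
ft_force: [0.4, 0.4, -1.0]
finger_gap: 0.0161
grip_force: 30.0
```

Request:
{"method": "step_arm", "body": {"steps": [0, 0, 0, 0, 0, 0.06, 10, 0, 0, 0, 0, 0, 0.06, 10]}}

```text
time: 11.62
tool_pos: [0.5343, -0.1818, 0.3521]
tcp_rot: [0.0, 0.656, 0.754, -0.0]
ft_force: [-0.2, -0.3, -1.3]
finger_gap: 0.0158
grip_force: 30.0
```

Request:
{"method": "step_arm", "body": {"steps": [0, 0, 0, 0, 0, 0.06, 10, 0, 0, 0, 0, 0, 0.06, 10]}}

```text
time: 11.78
tool_pos: [0.5343, -0.1818, 0.3491]
tcp_rot: [0.0, 0.656, 0.754, 0.0]
ft_force: [0.2, 0.4, -1.3]
finger_gap: 0.0158
grip_force: 30.0
```

Request:
{"method": "step_arm", "body": {"steps": [0, 0, 0, 0, 0, 0.06, 10, 0, 0, 0, 0, 0, 0.06, 10]}}

```text
time: 11.95
tool_pos: [0.5343, -0.1817, 0.3461]
tcp_rot: [0.0, 0.656, 0.754, -0.0]
ft_force: [0.1, 0.1, -0.9]
finger_gap: 0.0161
grip_force: 30.0
```

Request:
{"method": "step_arm", "body": {"steps": [0, 0, 0, 0, 0, 0.06, 10, 0, 0, 0, 0, 0, 0.06, 10]}}

```text
time: 12.12
tool_pos: [0.5343, -0.1818, 0.3431]
tcp_rot: [0.0, 0.656, 0.754, -0.0]
ft_force: [0.8, 0.0, -0.5]
finger_gap: 0.016
grip_force: 30.0
```

Request:
{"method": "step_arm", "body": {"steps": [0, 0, 0, 0, 0, 0.06, 10, 0, 0, 0, 0, 0, 0.06, 10]}}

```text
time: 12.28
tool_pos: [0.5343, -0.1818, 0.3401]
tcp_rot: [0.0, 0.656, 0.754, -0.0]
ft_force: [-0.6, 0.1, -0.7]
finger_gap: 0.0159
grip_force: 30.0
```

Request:
{"method": "step_arm", "body": {"steps": [0, 0, 0, 0, 0, 0.06, 10, 0, 0, 0, 0, 0, 0.06, 10]}}

```text
time: 12.45
tool_pos: [0.5343, -0.1818, 0.337]
tcp_rot: [0.0, 0.656, 0.754, -0.0]
ft_force: [0.1, -0.3, -1.5]
finger_gap: 0.0161
grip_force: 30.0
```

Request:
{"method": "step_arm", "body": {"steps": [0, 0, 0, 0, 0, 0.06, 10, 0, 0, 0, 0, 0, 0.06, 10]}}

```text
time: 12.62
tool_pos: [0.5343, -0.1818, 0.3341]
tcp_rot: [0.0, 0.656, 0.754, 0.0]
ft_force: [-0.8, -0.1, 1.1]
finger_gap: 0.0157
grip_force: 30.0
```

Request:
{"method": "step_arm", "body": {"steps": [0, 0, 0, 0, 0, 0.06, 10, 0, 0, 0, 0, 0, 0.06, 10]}}

```text
time: 12.78
tool_pos: [0.5343, -0.1819, 0.3312]
tcp_rot: [0.0, 0.656, 0.754, 0.0]
ft_force: [-0.4, 0.0, 2.9]
finger_gap: 0.0157
grip_force: 30.0
```

Request:
{"method": "step_arm", "body": {"steps": [0, 0, 0, 0, 0, 0.06, 10, 0, 0, 0, 0, 0, 0.06, 10]}}

```text
time: 12.95
tool_pos: [0.5344, -0.1819, 0.3282]
tcp_rot: [0.0, 0.656, 0.754, 0.0]
ft_force: [-0.8, -0.1, 3.4]
finger_gap: 0.0157
grip_force: 30.0
```

Request:
{"method": "step_arm", "body": {"steps": [0, 0, 0, 0, 0, 0.06, 10, 0, 0, 0, 0, 0, 0.06, 10]}}

```text
time: 13.12
tool_pos: [0.5344, -0.1819, 0.3253]
tcp_rot: [0.0, 0.656, 0.754, 0.0]
ft_force: [-0.8, 0.4, 4.9]
finger_gap: 0.0162
grip_force: 30.0
```

Request:
{"method": "step_arm", "body": {"steps": [0, 0, 0, 0, 0, 0.06, 10, 0, 0, 0, 0, 0, 0.06, 10]}}

```text
time: 13.28
tool_pos: [0.5344, -0.1818, 0.3223]
tcp_rot: [0.0, 0.656, 0.754, 0.0]
ft_force: [-0.1, -0.1, 6.9]
finger_gap: 0.0158
grip_force: 30.0
```

Request:
{"method": "step_arm", "body": {"steps": [0, 0, 0, 0, 0, 0.06, 10, 0, 0, 0, 0, 0, 0.06, 10, 0, 0, 0, 0, 0, 0, 10]}}

```text
time: 13.53
tool_pos: [0.5345, -0.1819, 0.3192]
tcp_rot: [0.0, 0.656, 0.754, 0.0]
ft_force: [-0.1, -1.2, 2.6]
finger_gap: 0.0157
grip_force: 30.0
```

Request:
{"method": "step_arm", "body": {"steps": [0, 0, 0, 0, 0, 0, 10, 0, 0, 0, 0, 0, 0, 10, 0, 0, 0, 0, 0, 0, 10, 0, 0, 0, 0, 0, 0, 10, 0, 0, 0, 0, 0, 0, 10, 0, 0, 0, 0, 0, 0, 10]}}

```text
time: 14.03
tool_pos: [0.5343, -0.1818, 0.3192]
tcp_rot: [0.0, 0.656, 0.754, -0.0]
ft_force: [1.8, -1.2, 0.7]
finger_gap: 0.0159
grip_force: 30.0
```

```bash
python3 -c "
from h import *
delta([.534,-.1815,.319],8)
im,D=grab_frame('scene');cv2.imwrite('pics/s5.png',cv2.resize(im[120:220,250:370],(720,600),interpolation=2))"
```

```text
t 14.03 pos [ 0.5343 -0.1818  0.3192] turn [ 0.    0.   -0.01] shift in tool now [ 0.015 -0.01   0.007] in goal axes [ 0.015 -0.01   0.007] F [ 1.81 -1.18  0.71] gap 0.0159 30.0 q [-0.19  0.47  0.59  1.86 -0.32  0.91  0.69]
```

View pics/s5.png

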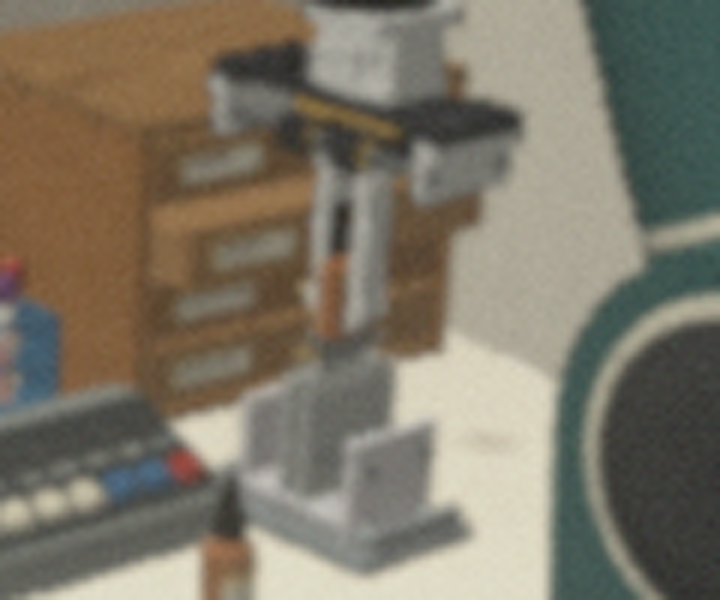

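The blade sits upright between the plates and the collar (about 345,345) is clear above the lips. The fingers still hold the handle, so I hand in.

```bash
python3 -c "
from rig import *
print(job_done())"
```

```text
the job is handed in; nothing more can be done
None
```

I handed the job in with the gauge still gripped, its blade upright between the plates and its tip about 51 mm below the throat; from the depth and drag I estimate the sprung plate is pushed back about 2 mm, and no verdict came back.

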